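# Make up a takeaway carton and pack the dressing and jars

### The arm

A 6-joint arm with a two-finger parallel gripper is mounted at the origin on the work surface. World frame = base frame: x ahead of the robot, y to its left, z up, the work surface at z = 0. Lengths are in mm, angles in rad, forces in N, time in s.
With the tool pointing down it reaches from about 275 to 1000 mm from the base axis. Payload 8.4 kg.
Tool frame: the origin (TCP) lies at the centre of the arm's flange, where the gripper is bolted on; the fingertips stand 173 mm ahead of it and the grasp point (between the pads) lies 155 mm ahead of it; z points along the fingers, y is the direction in which the jaws open and shut (so a half turn about z gives the same grasp; the last joint's range is limited). The gripper opens to 85 mm and grips with 20 to 120 N. Pads are 22 mm wide; open, the fingers measure 114 mm over their backs; the gripper's body (76 mm by 85 mm) begins 54 mm behind the grasp point. The pads swing forward as they close: fully open they stand 13 mm farther back than shut.
Start: joints at [-1.312, 0.353, 1.633, -0, 1.155, -0.002], TCP at [161.157, -603.869, 404.681] pointing down, gripper open.
Joint ranges: [-2.63, 2.63], [-0.92, 2.1], [0.06, 2.66], [-1.3, 4.44], [0, 2.69], [-3.02, 3.02]. Speed limits (rad/s): [2.22, 2.22, 2.79, 3.14, 3.14, 3.14].

### API

Orientations are given as [roll, pitch, yaw] about the fixed x, y, z axes, in that order (R = Rz(yaw) Ry(pitch) Rx(roll)).
In Python, from rig import sense, grab_frame, camera_model, sign_off gives the robot as it stands. The module is installed in compiled form; this text tells all that it offers.
- The arm moves only by the tool step_arm, never from a script. Its argument "commands" is a list of rows, each a list of 3 entries, a list of its own where there are three numbers: the shift along the tool's x, y, z in mm, then the turn about the tool's z in rad, then the opening, from 0 (shut) to 1 (fully open). A call has 1 to 20 rows; each row shifts and turns the pose as measured when the row begins, along the tool's axes as they then stand; what a row does not reach is not made up. A row lasts 1/8 s, in which the tool goes at most 62.5 mm and 10.7 degrees, less where a joint would pass 70% of its speed; a pose out of reach is approached as far as the arm can. A call with a gripper value outside its range is refused whole. The fingers move at their own pace and stop on an object; "force" is the grip in N (left out, the last holds). Time passes only in rows, so rows that do not move let the fingers close. It gives the time, the measured TCP pose, the force and the opening at its end, in the units of the state.
- sense(): the state, without advancing time (a new reading comes with each control period).
- grab_frame(name): name is "side" or "top"; returns the picture (420x560x3 uint8, blue, green, red); there is no depth.
- camera_model(name): a dict with "fx", "fy", "cx", "cy" (pixels), "R" (3x3) and "t" (3): a world point X has camera coordinates R X + t. Camera axes: x right, y down, z forward; pixel columns grow to the right and rows downward; lengths in mm; the calibration is good to about 2 mm. A picture is of the moment at which its call begins. camera_model takes no time and is no camera call.
- sign_off(): hands the job in, once; it reports no verdict.
The state is a dict: "clock": time; "qpos": joint angles; "qvel": joint speeds; "joint_efforts": joint torques, N m; "eef_pos": TCP position; "tcp_rot": TCP orientation; "contact_force": force on the tool from outside, world axes, zero at the start; "wrist_torque": the same for the moment, N m; "opening": opening from 0.0 (shut) to 1.0 (fully open).
Only numpy, scipy, OpenCV 4.12 (cv2) and the standard library are available. Lean on these libraries where they do the work, as an engineer would, in place of code of your own. Each camera call takes 0.05 s, during which the arm holds its last target. There are 200 camera calls.

### The job

First erect the empty carton by raising all four of its side panels until they stand upright. Then, with the dressing bottle still in its steel holder, turn its red cap clockwise until it clicks and slips, and pack the bottle and every jar there is, standing upright on the carton's floor, with all four panels still upright at the end. Leave the mill, shaker, mug, small white bowl and spoon where they are.

Things in the scene. Friction and masses are not known exactly. Their poses are not given: they have to be found in the camera images.
- carton_floor (a point): centre of the upper face of the carton's floor, a fixed sheet of brown cardboard 150 mm along its x by 230 mm along its y and 6 mm thick, lying on the worktop (this point is 6 mm above it). Axes: x away from the robot, y to its left at yaw 0, z up. Four side panels are hinged on its four edges, at the height of this point: on the lines x = +-75 mm and y = +-115 mm.
- panel_near (a joint): crease of the carton's panel on the floor's -x edge: 0 = folded out flat, 1.57 = upright; stop at 1.62. It starts partly raised (0.6 to 1.0). The crease is stiff (about 0.035 N m) and stays where it is left; it can be raised from outside by a fingertip against its outer edge, moving in and up along the edge's arc with 1 to 3 N (a level push on a low panel can jam by friction).
- panel_near_edge (a point): middle of the outer (when upright, top) edge of that panel, 65 mm from the crease; the panel is brown cardboard, 226 mm long and 4 mm thick (standing just inside the floor's edge when upright), with a green stripe along this edge.
- panel_far (a joint): crease of the carton's panel on the floor's +x edge: 0 = folded out flat, 1.57 = upright; stop at 1.62. It starts partly raised (0.6 to 1.0). The crease is stiff (about 0.035 N m) and stays where it is left; it can be raised from outside by a fingertip against its outer edge, moving in and up along the edge's arc with 1 to 3 N (a level push on a low panel can jam by friction).
- panel_far_edge (a point): middle of the outer (when upright, top) edge of that panel, 65 mm from the crease; the panel is brown cardboard, 226 mm long and 4 mm thick (standing just inside the floor's edge when upright), with a green stripe along this edge.
- panel_left (a joint): crease of the carton's panel on the floor's +y edge: 0 = folded out flat, 1.57 = upright; stop at 1.62. It starts partly raised (0.6 to 1.0). The crease is stiff (about 0.035 N m) and stays where it is left; it can be raised from outside by a fingertip against its outer edge, moving in and up along the edge's arc with 1 to 3 N (a level push on a low panel can jam by friction).
- panel_left_edge (a point): middle of the outer (when upright, top) edge of that panel, 65 mm from the crease; the panel is brown cardboard, 138 mm long and 4 mm thick (standing just inside the floor's edge when upright), with a green stripe along this edge.
- panel_right (a joint): crease of the carton's panel on the floor's -y edge: 0 = folded out flat, 1.57 = upright; stop at 1.62. It starts partly raised (0.6 to 1.0). The crease is stiff (about 0.035 N m) and stays where it is left; it can be raised from outside by a fingertip against its outer edge, moving in and up along the edge's arc with 1 to 3 N (a level push on a low panel can jam by friction).
- panel_right_edge (a point): middle of the outer (when upright, top) edge of that panel, 65 mm from the crease; the panel is brown cardboard, 138 mm long and 4 mm thick (standing just inside the floor's edge when upright), with a green stripe along this edge.
- holder_in (a point): centre of the inner floor, 5 mm above the worktop, of the fixed steel bottle holder: an open square box 67 mm wide, 35 mm high, walls 5 mm, inside 57 mm square, which keeps the bottle from turning.
- bottle_mid (a point): the dressing bottle (loose, 0.35 kg), point on its axis 52 mm above its underside; axes along its sides, z up when upright. Amber square body 54 x 54 x 72 mm with a paper label, a short neck, and a round red ribbed cap on top; 106 mm high in all. It starts standing on the holder's floor.
- bottle: the same bottle; origin at the centre of its underside.
- cap_mid (a point): centre of the bottle's red cap (44 mm in diameter, 24 mm high, flat top with a white pointer), on the bottle's axis 94 mm above its underside; the bottle can be lifted by its cap.
- cap_thread (a joint): how far the cap is screwed on: grows as the cap is turned clockwise (seen from above), stops home at 3.4; starts at 0 to 0.7. Turns with about 0.03 N m, and back when turned counter-clockwise.
- cap_click (a joint): how far the cap has slipped clockwise over its ratchet: stays near 0 until the thread is home, then grows as the cap is turned on against about 0.25 N m; about 0.4 rad of slip is a definite click.
- jar1_mid (a point): centre, half-way up, of a green jar with a white lid: an upright cylinder 54 mm in diameter and 66 mm high, loose, about 0.16 kg. May be absent.
- jar2_mid (a point): centre, half-way up, of a terracotta jar with a white lid: an upright cylinder 54 mm in diameter and 66 mm high, loose, about 0.16 kg. May be absent.
- jar3_mid (a point): centre, half-way up, of a yellow jar with a white lid: an upright cylinder 54 mm in diameter and 66 mm high, loose, about 0.16 kg. May be absent.
- mill: dark wooden pepper mill, 48 mm wide, 125 mm high, a bystander to leave alone; origin at its underside
- shaker: white salt shaker with steel top, 41 mm wide, 68 mm high, a bystander to leave alone; origin at its underside
- cup: blue mug, 72 mm wide, 60 mm high, a bystander to leave alone; origin at its underside
- dish: small white bowl, 110 mm wide, 35 mm high, a bystander to leave alone; origin at its underside
- spoon: steel spoon with a wooden handle, 200 mm long, lying flat, a bystander to leave alone; origin at its underside
There are look-alikes about, which are no part of the job. Leave any purple look-alike of the part that bears jar3_mid alone.

How it is judged:
By the outcome, as a careful person would: the job done as asked, in the order asked, and still so for the second after the job is handed in, with the robot touching nothing.
Of jar1, jar2, jar3 only 1 to 3 are there at a start; the rules pass over those that are not, and their reading is None.
At some moment in a run one of jar1, jar2, jar3 may be knocked a few centimetres aside while the robot is not near it.
It also fails if it takes over 210 s, if anything falls off the work surface, if the arm or the gripper's body presses on something with over 40 N, if the wrist force passes 120 N, or if a joint passes its speed limit or range.

## Working session

There is one attempt and no reset: what is moved stays moved. The work goes in short steps, Python scripts to look and compute and a tool call to move; the robot and the scene stay as the last step left them, time stands still between calls to the robot, and variables do not carry over. Pictures are saved under pics/ and viewed, about 12 in all and at most 16, crops included, and the job is handed in when it is done.

Besides the shell and the picture viewer there is one more tool, called as name([rows], argument=value, ...), one row to a line, values as JSON. step_arm: Moves the arm, as the interface text tells. Its arguments: {"type":"object","properties":{"commands":{"type":"array","items":{"type":"array"}},"force":{"type":"number"}},"required":["commands"]}

```bash
mkdir -p pics; python3 - <<'E'
from rig import *
import cv2
s=sense();print(s)
for n in("side","top"):
    cv2.imwrite(f"pics/{n}0.png",grab_frame(n));print(n,camera_model(n))
E
```

```text
{'clock': 0.0, 'qpos': array([-1.31240597e+00,  3.53654709e-01,  1.63416408e+00,  1.36560137e-05,
        1.15522854e+00, -2.37198625e-03]), 'qvel': array([-3.69631523e-04, -3.28824806e-05,  1.33038436e-04,  1.92538947e-04,
       -8.22082443e-05,  4.30972044e-04]), 'joint_efforts': array([ 3.88947810e-03, -6.05239105e+01, -3.42066908e+01,  3.36583998e-04,
        9.46433516e-03,  6.34487023e-06]), 'eef_pos': array([ 161.0903195 , -603.62237772,  403.9446066 ]), 'tcp_rot': array([-3.14013802e+00, -1.59360965e-05,  2.60756811e-01]), 'contact_force': array([0.51788541, 0.61722761, 0.59264928]), 'wrist_torque': array([-0.06656681, -0.01808668,  0.0084814 ]), 'opening': 1.000601600241028}
side {'fx': 394.54621490283955, 'fy': 394.54621490283955, 'cx': 281.7870772894794, 'cy': 208.13832905079673, 'R': array([[-0.76231891, -0.64715493, -0.00776981],
       [-0.39126123,  0.47038445, -0.79098238],
       [ 0.51554294, -0.5999408 , -0.6117896 ]]), 't': array([ 423.77055975,  286.80582703, 1094.64795007])}
top {'fx': 381.3548215043603, 'fy': 381.3548215043603, 'cx': 283.85040422102287, 'cy': 207.1805226469861, 'R': array([[ 0.00477409, -0.99968622,  0.02459005],
       [-0.9843945 , -0.00902398, -0.17574421],
       [ 0.17591097, -0.02336729, -0.9841287 ]]), 't': array([ -10.3366305 ,  549.30482883, 1031.35603556])}
```

View pics/side0.png

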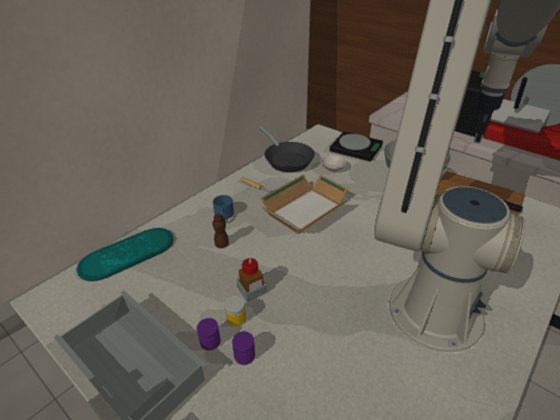

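View pics/top0.png

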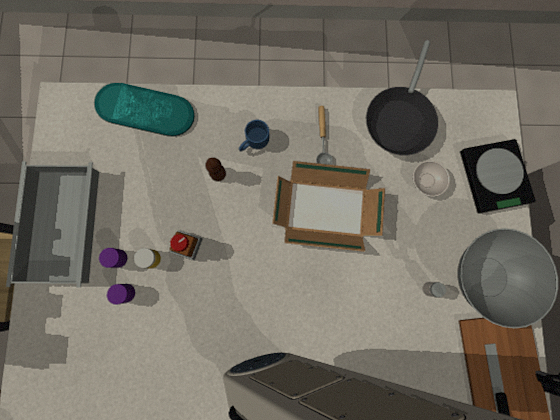

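```bash
cat > h.py <<'E'
import numpy as np, cv2
from rig import *
def ray(n,u,v):
    c=camera_model(n);R,t=np.array(c["R"]),np.array(c["t"])
    d=R.T@np.array([(u-c["cx"])/c["fx"],(v-c["cy"])/c["fy"],1]);return -R.T@t,d
def onz(n,u,v,z):
    o,d=ray(n,u,v);return o+d*(z-o[2])/d[2]
def proj(n,X):
    c=camera_model(n);p=np.array(c["R"])@np.array(X,float)+c["t"]
    return np.array([c["fx"]*p[0]/p[2]+c["cx"],c["fy"]*p[1]/p[2]+c["cy"]])
def tri(a,b):
    (o1,d1),(o2,d2)=ray("top",*a),ray("side",*b)
    s=np.linalg.lstsq(np.c_[d1,-d2],o2-o1,rcond=None)[0];p,q=o1+s[0]*d1,o2+s[1]*d2
    return (p+q)/2,np.linalg.norm(p-q)
def blobs(im,lo,hi,amin=15):
    m=cv2.inRange(cv2.cvtColor(im,cv2.COLOR_BGR2HSV),np.array(lo),np.array(hi))
    n,l,s,c=cv2.connectedComponentsWithStats(m)
    return [(s[i,4],c[i].round(1),s[i,:4]) for i in range(1,n) if s[i,4]>=amin],m
def crop(im,x0,y0,x1,y1,k,f): cv2.imwrite(f,cv2.resize(im[y0:y1,x0:x1],None,fx=k,fy=k,interpolation=cv2.INTER_CUBIC))
E
python3 - <<'E'
from h import *
t=cv2.imread("pics/top0.png");s=cv2.imread("pics/side0.png")
a=cv2.resize(t[150:260,260:395],None,fx=4,fy=4,interpolation=2)
b=cv2.resize(t[220:310,90:225],None,fx=4,fy=4,interpolation=2)
cv2.imwrite("pics/c1.png",cv2.resize(np.vstack([a,b]),None,fx=.74,fy=.74))
for n,i in(("top",t),("side",s)):
    for nm,lo,hi in(("green",(40,60,30),(85,255,255)),("yellow",(20,120,80),(35,255,255)),("red",(0,190,90),(6,255,255)),("purple",(130,80,40),(160,255,255)),("terra",(5,100,80),(15,255,255))):
        print(n,nm,[(int(x[0]),x[1].tolist(),x[2].tolist()) for x in blobs(i,lo,hi)[0]])
E
```

```text
top green [(219, [330.7, 168.6], [296, 164, 70, 10]), (81, [278.1, 199.6], [275, 180, 7, 41]), (126, [379.0, 211.4], [377, 191, 5, 41]), (186, [508.3, 202.5], [496, 197, 25, 12]), (154, [324.6, 243.2], [289, 239, 72, 10])]
top yellow [(21, [153.0, 265.1], [149, 262, 8, 6])]
top red [(161, [177.9, 242.5], [171, 234, 16, 17])]
top purple [(381, [110.7, 257.9], [99, 248, 27, 20]), (371, [118.4, 293.9], [107, 284, 27, 20])]
top terra [(2339, [332.8, 204.9], [277, 161, 108, 86]), (16, [302.9, 162.4], [297, 162, 13, 2]), (26, [324.7, 165.0], [315, 164, 19, 3]), (19, [340.9, 166.7], [335, 166, 13, 3]), (23, [275.9, 196.0], [275, 189, 3, 16]), (38, [381.7, 217.9], [380, 206, 4, 23]), (80, [187.0, 245.8], [179, 235, 14, 21]), (23, [316.4, 245.0], [309, 244, 17, 3]), (15, [172.7, 249.3], [170, 247, 8, 6]), (3480, [499.8, 358.9], [459, 319, 91, 101]), (21, [519.8, 377.5], [518, 369, 5, 16]), (17, [521.3, 389.3], [518, 386, 6, 7]), (18, [532.9, 392.4], [531, 387, 5, 12]), (16, [492.7, 408.1], [491, 403, 5, 9])]
side green [(29, [481.3, 74.5], [479, 72, 6, 6]), (55, [374.7, 146.9], [370, 143, 10, 9]), (103, [283.0, 188.3], [264, 177, 39, 23]), (64, [332.2, 183.8], [321, 177, 23, 14])]
side yellow [(209, [236.0, 318.7], [226, 310, 20, 16])]
side red [(270, [494.6, 133.0], [484, 124, 20, 19]), (39, [555.9, 127.8], [551, 125, 9, 7]), (185, [553.5, 138.2], [544, 129, 16, 21]), (157, [248.8, 266.4], [242, 259, 15, 16])]
side purple [(580, [208.2, 333.6], [197, 318, 23, 32]), (601, [243.4, 347.4], [233, 332, 22, 33])]
side terra [(353, [453.6, 182.7], [436, 174, 39, 21]), (163, [516.0, 197.7], [507, 191, 18, 14]), (23, [513.9, 212.1], [510, 210, 9, 5]), (141, [249.4, 275.1], [239, 269, 23, 14])]
```

View pics/c1.png

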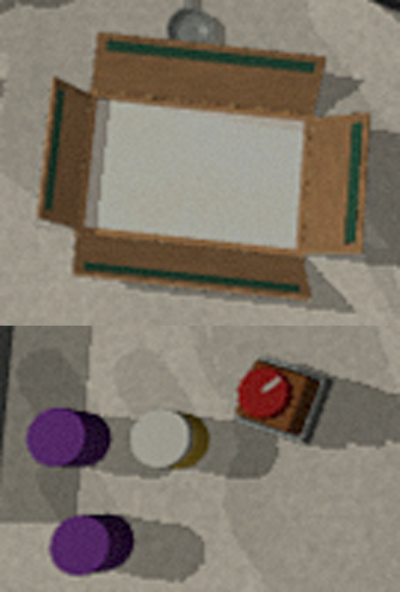

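```bash
python3 - <<'E'
from h import *
np.set_printoptions(precision=1,suppress=True)
t=cv2.imread("pics/top0.png");s=cv2.imread("pics/side0.png")
print("cams",ray("top",0,0)[0],ray("side",0,0)[0])
P=[onz("top",u,v,6)[:2] for u,v in((295.5,183.8),(362.4,191.2),(360,234),(292.8,226.7))]
print("liner corners",*P,"c",np.mean(P,0))
# green stripes: rect ends, top
B,m=blobs(t,(40,60,30),(85,255,255))
for a,c,_ in B:
    if 260<c[0]<400:
        l=cv2.connectedComponents(m)[1];k=l[int(round(c[1])),int(round(c[0]))]
        ys,xs=np.nonzero(l==k) if k else (np.array([c[1]]),np.array([c[0]]))
        r=cv2.minAreaRect(np.c_[xs,ys].astype(np.float32));print(c,r, "at z 45/55",onz("top",*c,45),onz("top",*c,55))
print("cap",tri((177.9,242.5),(248.8,266.4)))
for z in(99,111):print("cap z",z,onz("top",177.9,242.5,z),onz("side",248.8,266.4,z))
# white lid of yellow jar
b,_=blobs(t[245:275,133:165],(0,0,140),(179,60,255));print([(x[0],x[1]+[133,245],x[2]) for x in b])
print("jar3 lid top", onz("top",146.5,258.5,66), "side yellow at z~30",onz("side",236,318.7,25))
print("purple",onz("top",112,257,66),onz("top",120,293,66))
print("shaker",onz("top",430,289,68),"mill",onz("top",211,163,125),"cup",onz("top",258,133,60),"dish",onz("top",432,178,35),"spoon",onz("top",326,160,5),onz("top",321,110,5))
E
```

```text
cams [ 359.4   18.7 1111.8] [-129.1  796.1  899.8]
liner corners [628.1 -41.9] [ 607.6 -241.8] [ 479.4 -230.7] [499.3 -34. ] c [ 553.6 -137.1]
[330.7 168.6] ((330.4927673339844, 168.56678771972656), (69.567626953125, 3.116973400115967), 6.170175075531006) at z 45/55 [ 665.1 -142.1   45. ] [ 662.2 -140.6   55. ]
[278.1 199.6] ((277.9488220214844, 199.99468994140625), (2.1608822345733643, 40.19926834106445), 5.906140327453613) at z 45/55 [571.8   9.9  45. ] [569.9  10.   55. ]
[379.  211.4] ((379.0277099609375, 211.00155639648438), (3.1617910861968994, 40.16029739379883), 3.1798300743103027) at z 45/55 [ 540.3 -278.4   45. ] [ 538.6 -275.6   55. ]
[324.6 243.2] ((324.53466796875, 243.17942810058594), (71.55603790283203, 2.1227664947509766), 6.170175075531006) at z 45/55 [ 448.5 -121.3   45. ] [ 447.7 -120.    55. ]
cap (array([443.1, 273.2, 101. ]), np.float64(0.2055115885935088))
cap z 99 [443.2 273.7  99. ] [444.7 272.   99. ]
cap z 111 [442.2 270.6 111. ] [436.1 279.8 111. ]
[(np.int32(436), array([145.3, 254.1]), array([ 0,  0, 32, 23], dtype=int32)), (np.int32(146), array([149.6, 272.1]), array([ 0, 24, 32,  6], dtype=int32))]
jar3 lid top [402.3 363.8  66. ] side yellow at z~30 [390.4 383.1  25. ]
purple [405.7 456.2  66. ] [311.2 427.4  66. ]
shaker [ 324.9 -402.4   68. ] mill [653.9 190.6 125. ] cup [765.1  69.7  60. ] dish [ 642.9 -441.8   35. ] spoon [ 703.3 -134.4    5. ] [ 864.  -121.2    5. ]
```

step_arm([
  [[0,0,0],0.182,0],
  [[0,0,0],0.182,0],
  [[34.3,-34.5,0],0,0],
  [[34.3,-34.5,0],0,0],
  [[34.3,-34.5,0],0,0],
  [[34.3,-34.5,0],0,0],
  [[34.3,-34.5,0],0,0],
  [[34.3,-34.5,0],0,0],
  [[34.3,-34.5,0],0,0],
  [[34.3,-34.5,0],0,0],
  [[34.3,-34.5,0],0,0],
  [[34.3,-34.5,0],0,0],
  [[0,0,0],0,0],
], force=40)

```text
clock: 1.72
eef_pos: [552.2, -290.4, 399.9]
tcp_rot: [-3.136, 0.005, -0.118]
contact_force: [-1.2, -0.4, -1.4]
opening: 0.002
```

```bash
cat >> h.py <<'E'
from scipy.spatial.transform import Rotation as Ro
C=np.array([555,-131.5]);CY=-0.103
EX=np.array([np.cos(CY),np.sin(CY)]);EY=np.array([-EX[1],EX[0]])
def car(X): d=np.array(X[:2])-C; return np.array([d@EX,d@EY])
def world(cx,cy): return C+cx*EX+cy*EY
def status():
    s=sense();R=Ro.from_euler("xyz",s["tcp_rot"]).as_matrix()
    print("t %.1f"%s["clock"],"pos",s["eef_pos"].round(1),"rpy",s["tcp_rot"].round(3),"car",car(s["eef_pos"]).round(1),"q",s["qpos"].round(2),"F",s["contact_force"].round(1),"Tz",s["wrist_torque"].round(2),"op",round(float(s["opening"]),2))
    return s["eef_pos"],R
def go(target):  # tool-frame shift
    p,R=status();print("shift to",np.round(target,1),":",(R.T@(np.array(target)-p)).round(1))
E
python3 - <<'E'
from h import *
np.set_printoptions(precision=1,suppress=True)
status()
for nm,a,b in(("far",(330.5,168.6),(283,188.3)),("right",(379,211.2),(332.2,183.8))):
    X,e=tri(a,b);print(nm,X,e,car(X))
t,s=grab_frame("top"),grab_frame("side")
cv2.imwrite("pics/both1.png",cv2.resize(np.hstack([t,s]),(800,300)))
cv2.imwrite("pics/t1.png",t);cv2.imwrite("pics/s1.png",s)
E
```

```text
t 1.7 pos [ 552.2 -290.4  399.9] rpy [-3.1  0.  -0.1] car [  13.6 -158.4] q [-0.5  0.4  1.6  0.   1.1  1.2] F [-1.2 -0.4 -1.4] Tz [0. 0. 0.] op 0.0
far [ 666.9 -140.9   43.7] 3.302632197064325 [112.2   2.2]
right [ 539.5 -278.    48.3] 1.8838319130590984 [  -0.3 -147.3]
```

View pics/both1.png

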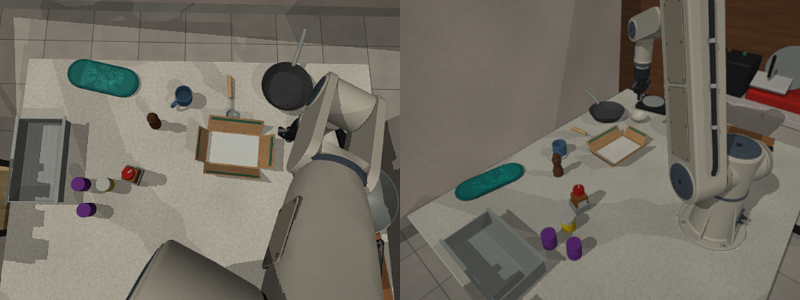

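```bash
python3 - <<'E'
from h import *
go([*world(0,-190),300]); go([*world(0,-190),210])
t=cv2.imread("pics/t1.png");s=cv2.imread("pics/s1.png")
a=cv2.resize(t[230:310,90:210],None,fx=4,fy=4,interpolation=2)
b=cv2.resize(s[230:380,185:305],None,fx=4,fy=4,interpolation=2)
cv2.imwrite("pics/c2.png",cv2.resize(np.vstack([a,b]),None,fx=.64,fy=.64))
E
```

```text
t 1.8 pos [ 550.2 -292.2  399.8] rpy [-3.136  0.006 -0.12 ] car [  11.8 -160.3] q [-0.49  0.36  1.64  0.    1.15  1.2 ] F [-0.2  0.2 -0.2] Tz [-0.02  0.05  0.06] op 0.0
shift to [ 535.5 -320.5  300. ] : [-10.7  30.4  99.7]
t 1.8 pos [ 550.2 -292.2  399.8] rpy [-3.136  0.006 -0.12 ] car [  11.8 -160.3] q [-0.49  0.36  1.64  0.    1.15  1.2 ] F [-0.2  0.2 -0.2] Tz [-0.02  0.05  0.06] op 0.0
shift to [ 535.5 -320.5  210. ] : [-10.2  30.9 189.7]
```

View pics/c2.png

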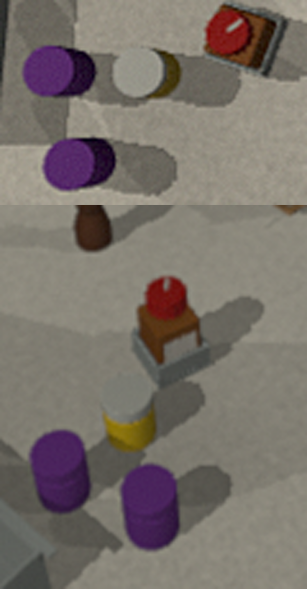

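step_arm([
  [[-5,15,10],-0.017,0],
  [[-5,15,40],0,0],
  [[0,0,50],0,0],
  [[0,0,50],0,0],
  [[0,0,38],0,0],
  [[0,0,0],0,0],
  [[0,0,0],0,0],
])

```text
clock: 2.7
eef_pos: [529.1, -328.0, 209.5]
tcp_rot: [-3.139, 0.005, -0.111]
contact_force: [0.0, 0.5, 1.4]
opening: -0.002
```

```bash
python3 - <<'E'
from h import *
status()
E
```

```text
t 2.7 pos [ 529.1 -328.   209.5] rpy [-3.139  0.005 -0.111] car [  -5.6 -198.1] q [-0.56  0.58  1.77  0.    0.8   1.12] F [0.  0.5 1.4] Tz [-0.03  0.05  0.04] op -0.0
```

step_arm([
  [[0,-6,0],0,0],
  [[0,-6,0],0,0],
  [[0,-6,0],0,0],
  [[0,-6,-1.5],0,0],
  [[0,-6,-1.5],0,0],
  [[0,-6,-1.5],0,0],
  [[0,-6,-1.5],0,0],
  [[0,-6,-1.5],0,0],
  [[0,-6,-1.5],0,0],
  [[0,-5,-1.5],0,0],
  [[0,-4,-1],0,0],
  [[0,0,0],0,0],
])

```text
clock: 4.2
eef_pos: [537.9, -261.5, 226.8]
tcp_rot: [3.141, -0.002, -0.111]
contact_force: [-0.2, 0.4, -0.1]
opening: 0.0
```

```bash
python3 - <<'E'
from h import *
status()
E
```

```text
t 4.2 pos [ 537.9 -261.5  226.8] rpy [ 3.141e+00 -2.000e-03 -1.110e-01] car [  -3.6 -131.1] q [-0.46  0.53  1.82  0.    0.79  1.23] F [-0.2  0.4 -0.1] Tz [-0.03  0.    0.01] op 0.0
```

step_arm([
  [[0,-3,0],0,0],
  [[0,-3,0],0,0],
  [[0,0,0],0,0],
])

```text
clock: 4.58
eef_pos: [538.4, -256.7, 226.8]
tcp_rot: [3.138, -0.002, -0.11]
contact_force: [-1.5, -3.2, 0.3]
opening: 0.003
```

```bash
python3 - <<'E'
from h import *
status()
t=grab_frame("top");s=grab_frame("side")
cv2.imwrite("pics/t2.png",t);cv2.imwrite("pics/s2.png",s)
a=cv2.resize(t[150:260,260:400],None,fx=4,fy=4,interpolation=2)
b=cv2.resize(s[130:240,240:380],None,fx=4,fy=4,interpolation=2)
cv2.imwrite("pics/c3.png",cv2.resize(np.vstack([a,b]),None,fx=.67,fy=.67))
E
```

```text
t 4.6 pos [ 538.4 -256.7  226.8] rpy [ 3.138e+00 -2.000e-03 -1.100e-01] car [  -3.7 -126.3] q [-0.45  0.53  1.82 -0.    0.79  1.24] F [-1.5 -3.2  0.3] Tz [-0.41  0.18  0.02] op 0.0
```

View pics/c3.png

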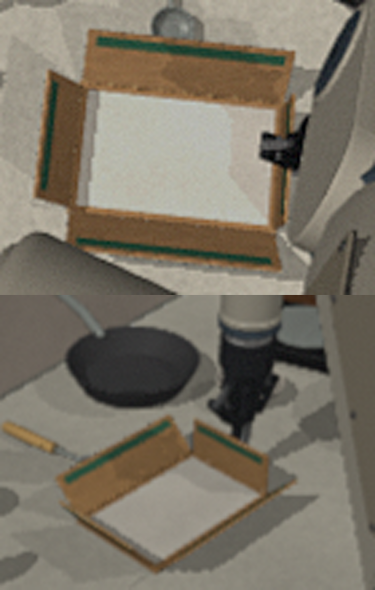

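step_arm([
  [[0,12,0],0,0],
  [[0,14,-20],0,0],
  [[0,0,-50],0,0],
  [[0,0,-30],0,0],
  [[38,0,0],0,0],
  [[38,-40,0],0,0],
  [[38,-40,0],0,0],
  [[38,-40,0],0,0],
  [[0,-40,0],0,0],
  [[0,-40,0],0,0],
  [[0,0,0],0,0],
  [[0,0,0],0,0],
])

```text
clock: 6.18
eef_pos: [714.4, -101.3, 329.9]
tcp_rot: [-3.139, -0.003, -0.115]
contact_force: [-0.4, -0.0, -0.3]
opening: -0.006
```

```bash
python3 - <<'E'
from h import *
go([*world(152,50),210])
E
```

```text
t 6.2 pos [ 714.4 -101.3  329.9] rpy [-3.139e+00 -3.000e-03 -1.150e-01] car [155.4  46.4] q [-0.14  0.57  1.47  0.    1.1   1.54] F [-0.4 -0.  -0.3] Tz [ 0.02  0.05 -0.04] op -0.01
shift to [711.3 -97.4 210. ] : [ -3.8  -3.2 119.9]
```

step_arm([
  [[0,0,40],-0.01,0],
  [[0,0,40],0,0],
  [[0,0,40],0,0],
  [[0,0,0],0,0],
  [[-6,0,0],0,0],
  [[-6,0,0],0,0],
  [[-6,0,0],0,0],
  [[-6,0,-1.5],0,0],
  [[-6,0,-1.5],0,0],
  [[-6,0,-1.5],0,0],
  [[-6,0,-1.5],0,0],
  [[-6,0,-1.5],0,0],
  [[-6,0,-1.5],0,0],
  [[-5,0,-1.5],0,0],
  [[-4,0,-1],0,0],
  [[-3,0,-1],0,0],
  [[0,0,0],0,0],
])

```text
clock: 8.3
eef_pos: [646.3, -100.9, 227.9]
tcp_rot: [-3.14, -0.014, -0.111]
contact_force: [0.5, -0.0, -0.6]
opening: 0.001
```

```bash
python3 - <<'E'
from h import *
status()
E
```

```text
t 8.3 pos [ 646.3 -100.9  227.9] rpy [-3.14  -0.014 -0.111] car [87.7 39.9] q [-0.16  0.59  1.69  0.    0.84  1.52] F [ 0.5 -0.  -0.6] Tz [ 0.03 -0.03  0.01] op 0.0
```

step_arm([
  [[-3,0,0],0,0],
  [[-3,0,0],0,0],
  [[0,0,0],0,0],
])

```text
clock: 8.68
eef_pos: [640.9, -100.3, 228.0]
tcp_rot: [-3.14, -0.017, -0.111]
contact_force: [2.2, -0.9, -0.5]
opening: -0.003
```

```bash
python3 - <<'E'
from h import *
status()
E
```

```text
t 8.7 pos [ 640.9 -100.3  228. ] rpy [-3.14  -0.017 -0.111] car [82.2 39.8] q [-0.16  0.58  1.71  0.    0.83  1.52] F [ 2.2 -0.9 -0.5] Tz [-0.03 -0.3   0.06] op -0.0
```

step_arm([
  [[12,0,0],0,0],
  [[14,0,-20],0,0],
  [[0,0,-50],0,0],
  [[0,0,-30],0,0],
  [[0,-40,0],0,0],
  [[-35,-40,0],0,0],
  [[-35,-40,0],0,0],
  [[-35,-32,0],0,0],
  [[0,0,0],0,0],
  [[0,0,0],0,0],
])

```text
clock: 9.93
eef_pos: [581.5, 63.3, 330.9]
tcp_rot: [-3.139, -0.014, -0.112]
contact_force: [0.1, 0.6, 0.5]
opening: 0.002
```

```bash
python3 - <<'E'
from h import *
go([*world(0,190),210])
E
```

```text
t 9.9 pos [581.5  63.3 330.9] rpy [-3.139 -0.014 -0.112] car [  6.3 196.5] q [ 0.11  0.37  1.79 -0.    0.97  1.79] F [0.1 0.6 0.5] Tz [0.04 0.03 0.03] op 0.0
shift to [574.5  57.5 210. ] : [ -8.    6.8 120.8]
```

step_arm([
  [[-2,0,40],0,0],
  [[-2,0,40],0,0],
  [[-2,0,40],0,0],
  [[0,0,0],0,0],
  [[0,6,0],0,0],
  [[0,6,0],0,0],
  [[0,6,0],0,0],
  [[0,6,-1.5],0,0],
  [[0,6,-1.5],0,0],
  [[0,6,-1.5],0,0],
  [[0,6,-1.5],0,0],
  [[0,6,-1.5],0,0],
  [[0,6,-1.5],0,0],
  [[0,5,-1.5],0,0],
  [[0,4,-1],0,0],
  [[0,3,-1],0,0],
  [[0,3,0],0,0],
  [[0,0,0],0,0],
])

```text
clock: 12.18
eef_pos: [577.2, -10.6, 227.2]
tcp_rot: [-3.131, -0.027, -0.12]
contact_force: [0.8, 2.9, 0.0]
opening: -0.003
```

```bash
python3 - <<'E'
from h import *
status()
E
```

```text
t 12.2 pos [577.2 -10.6 227.2] rpy [-3.131 -0.027 -0.12 ] car [  9.7 122.6] q [-0.02  0.5   1.88  0.01  0.74  1.66] F [0.8 2.9 0. ] Tz [ 0.47 -0.05  0.03] op -0.0
```

step_arm([
  [[0,-12,0],0,0],
  [[0,-14,-20],0,0],
  [[0,0,-50],0,0],
  [[0,0,-30],0,0],
  [[-40,0,0],0,0],
  [[-40,35,0],0,0],
  [[-40,35,0],0,0],
  [[-35,35,0],0,0],
  [[0,35,0],0,0],
  [[0,0,0],0,0],
  [[0,0,0],0,0],
])

```text
clock: 13.55
eef_pos: [402.6, -103.6, 325.6]
tcp_rot: [-3.133, -0.03, -0.117]
contact_force: [-0.2, -0.3, -0.8]
opening: -0.003
```

```bash
cat >> h.py <<'E'
def gog(target): # grasp point target
    p,R=status();g=p+155*R[:,2];print("grasp pt",g.round(1),"car",car(g).round(1),"shift:",(R.T@(np.array(target)-g)).round(1))
E
python3 - <<'E'
from h import *
gog([*world(-145,0),55])
E
```

```text
t 13.6 pos [ 402.6 -103.6  325.6] rpy [-3.133 -0.03  -0.117] car [-154.4   12.1] q [-0.26  0.12  2.15  0.02  0.84  1.42] F [-0.2 -0.3 -0.8] Tz [0.01 0.04 0.02] op -0.0
grasp pt [ 407.4 -102.8  170.7] car [-149.8   13.3] shift: [  1.5  14.2 115.7]
```

step_arm([
  [[0,0,40],0,0],
  [[0,0,40],0,0],
  [[0,0,36],0,0],
  [[0,0,0],0,0],
  [[6,0,0],0,0],
  [[6,0,0],0,0],
  [[6,0,0],0,0],
  [[6,0,-1.5],0,0],
  [[6,0,-1.5],0,0],
  [[6,0,-1.5],0,0],
  [[6,0,-1.5],0,0],
  [[6,0,-1.5],0,0],
  [[5,0,-1.5],0,0],
  [[4,0,-1],0,0],
  [[3,0,-1],0,0],
  [[0,0,0],0,0],
])

```text
clock: 15.55
eef_pos: [470.5, -106.6, 224.2]
tcp_rot: [-3.134, -0.027, -0.111]
contact_force: [0.2, -0.3, 0.3]
opening: 0.001
```

```bash
python3 - <<'E'
from h import *
gog([*world(-84,0),73])
E
```

```text
t 15.6 pos [ 470.5 -106.6  224.2] rpy [-3.134 -0.027 -0.111] car [-86.6  16.1] q [-0.23  0.4   2.08  0.02  0.64  1.44] F [ 0.2 -0.3  0.3] Tz [-0.    0.03 -0.02] op 0.0
grasp pt [ 474.8 -105.9   69.2] car [-82.4  17.3] shift: [-1.4 17.2 -3.9]
```

step_arm([
  [[3,0,0],0,0],
  [[3,0,0],0,0],
  [[0,0,0],0,0],
])

```text
clock: 15.92
eef_pos: [472.7, -106.7, 223.5]
tcp_rot: [-3.133, -0.015, -0.111]
contact_force: [-1.4, -0.4, 0.9]
opening: 0.002
```

```bash
python3 - <<'E'
from h import *
gog([*world(-84,0),73])
t=grab_frame("top");s=grab_frame("side")
cv2.imwrite("pics/t3.png",t);cv2.imwrite("pics/s3.png",s)
a=cv2.resize(t[140:260,240:410],None,fx=4,fy=4,interpolation=2)
b=cv2.resize(s[130:250,220:390],None,fx=4,fy=4,interpolation=2)
cv2.imwrite("pics/c4.png",cv2.resize(np.vstack([a,b]),None,fx=.62,fy=.62))
E
```

```text
t 15.9 pos [ 472.7 -106.7  223.5] rpy [-3.133 -0.015 -0.111] car [-84.4  16.3] q [-0.23  0.4   2.07  0.02  0.65  1.44] F [-1.4 -0.4  0.9] Tz [-0.01  0.07  0.01] op 0.0
grasp pt [ 475.1 -105.6   68.5] car [-82.1  17.6] shift: [-1.7 17.5 -4.7]
```

View pics/c4.png

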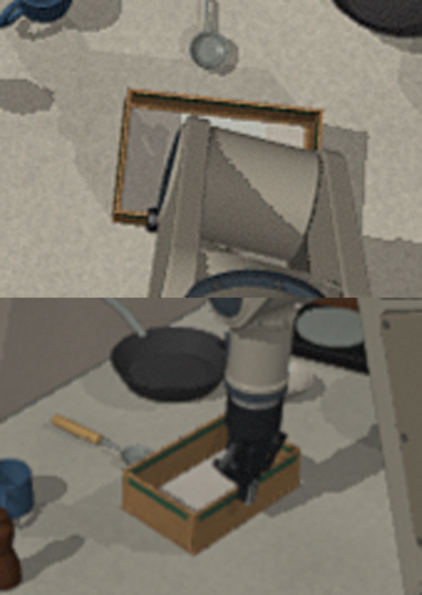

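step_arm([
  [[3,0,0],0,0],
  [[3,0,0],0,0],
  [[-12,0,0],0,0],
  [[-14,0,-20],0,0],
  [[0,0,-50],0,0],
  [[0,0,-50],0,0],
  [[0,0,-50],0.0,0.5],
  [[-5,-42,0],0,1],
  [[-5,-42,0],0,1],
  [[-5,-42,0],0,1],
  [[-5,-42,0],0,1],
  [[-5,-42,0],0,1],
  [[-5,-42,0],0,1],
  [[-5,-42,0],0,1],
  [[-5,-42,0],0,1],
  [[-5,-38,0],0,1],
  [[0,0,0],0,1],
])

```text
clock: 18.15
eef_pos: [446.8, 284.0, 407.1]
tcp_rot: [-3.121, -0.036, -0.113]
contact_force: [-0.2, -0.6, -0.1]
opening: 0.996
```

```bash
python3 - <<'E'
from h import *
status()
t=grab_frame("top");s=grab_frame("side")
cv2.imwrite("pics/t4.png",t);cv2.imwrite("pics/s4.png",s)
cv2.imwrite("pics/both4.png",cv2.resize(np.vstack([t[130:],s[100:]]),None,fx=.98,fy=.98))
E
```

```text
t 18.1 pos [446.8 284.  407.1] rpy [-3.121 -0.036 -0.113] car [-150.4  402.1] q [ 0.57  0.19  1.85 -0.01  1.06  2.25] F [-0.2 -0.6 -0.1] Tz [-0.04  0.04  0.02] op 1.0
```

View pics/both4.png

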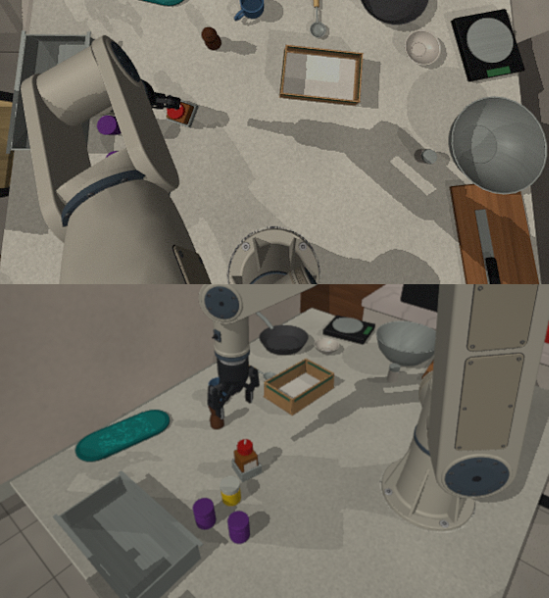

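step_arm([
  [[0,0,0],-0.186,1],
  [[0,0,0],-0.186,1],
  [[0,0,0],-0.186,1],
  [[0,0,0],-0.186,1],
  [[0,0,0],-0.186,1],
  [[0,0,0],-0.186,1],
  [[0,0,0],-0.186,1],
  [[0,0,0],-0.186,1],
  [[0,0,0],-0.186,1],
  [[0,0,0],-0.186,1],
  [[0,0,0],-0.186,1],
  [[0,0,0],-0.186,1],
  [[0,0,0],-0.186,1],
  [[0,0,0],-0.186,1],
  [[0,0,0],-0.186,1],
  [[0,0,0],-0.186,1],
  [[0,0,0],-0.186,1],
  [[0,0,0],-0.186,1],
  [[0,0,0],-0.186,1],
  [[0,0,0],-0.186,1],
])

```text
clock: 20.75
eef_pos: [448.0, 253.2, 407.9]
tcp_rot: [-3.131, 0.045, -2.644]
contact_force: [-0.0, -0.4, -0.7]
opening: 0.998
```

step_arm([
  [[0,0,0],-0.186,1],
  [[0,0,0],-0.186,1],
  [[0,0,0],-0.186,1],
  [[0,0,0],0,1],
])

```text
clock: 21.25
eef_pos: [448.2, 247.6, 408.2]
tcp_rot: [-3.107, 0.033, -2.083]
contact_force: [-0.6, 0.1, -1.2]
opening: 1.003
```

```bash
python3 - <<'E'
from h import *
gog([443,272,99])
E
```

```text
t 21.2 pos [448.2 247.6 408.2] rpy [-3.107  0.033 -2.083] car [-145.3  366.1] q [ 0.51  0.16  1.88 -0.01  1.05 -2.12] F [-0.6  0.1 -1.2] Tz [-0.04  0.06  0.  ] op 1.0
grasp pt [455.3 249.4 253.4] car [-138.3  368.6] shift: [ -8.7  27.1 153.9]
```

step_arm([
  [[-4,13,30],0,1],
  [[-4,14,30],0,1],
  [[0,0,30],0,1],
  [[0,0,20],0,1],
  [[0,0,0],0,1],
  [[0,0,0],0,1],
])

```text
clock: 22.0
eef_pos: [434.5, 265.8, 296.8]
tcp_rot: [-3.105, 0.037, -2.115]
contact_force: [-0.0, -0.9, 1.1]
opening: 1.0
```

```bash
python3 - <<'E'
from h import *
gog([443,272,99])
t=grab_frame("top");s=grab_frame("side")
cv2.imwrite("pics/t5.png",t);cv2.imwrite("pics/s5.png",s)
a=cv2.resize(t[205:285,130:230],None,fx=5,fy=5,interpolation=2)
b=cv2.resize(s[220:310,200:300],None,fx=5,fy=5,interpolation=2)
cv2.imwrite("pics/c5.png",cv2.resize(np.vstack([a,b]),None,fx=.7,fy=.7))
E
```

```text
t 22.0 pos [434.5 265.8 296.8] rpy [-3.105  0.037 -2.115] car [-160.7  382.8] q [ 0.55  0.3   1.99 -0.02  0.8  -2.03] F [-0.  -0.9  1.1] Tz [ 0.05 -0.04  0.01] op 1.0
grasp pt [442.3 267.8 142. ] car [-153.2  385.6] shift: [-2.3  3.1 43. ]
```

View pics/c5.png

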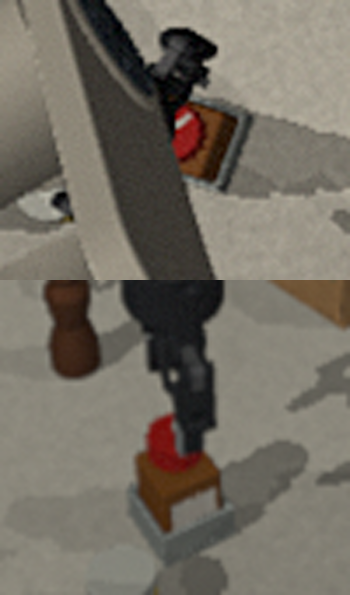

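step_arm([
  [[-1,1.5,15],0,1],
  [[-1,1.5,15],0,1],
  [[0,0,10],0,1],
  [[0,0,0],0,1],
  [[0,0,0],0,1],
], force=60)

```text
clock: 22.72
eef_pos: [435.3, 270.2, 254.8]
tcp_rot: [-3.105, 0.039, -2.115]
contact_force: [0.3, -0.3, -0.1]
opening: 1.0
```

```bash
python3 - <<'E'
from h import *
gog([443,272,99])
E
```

```text
t 22.7 pos [435.3 270.2 254.8] rpy [-3.105  0.039 -2.115] car [-160.4  387.3] q [ 0.56  0.37  2.01 -0.02  0.71 -2.02] F [ 0.3 -0.3 -0.1] Tz [-0.02  0.01  0.01] op 1.0
grasp pt [443.3 272.4 100. ] car [-152.7  390.2] shift: [0.5 0.1 1. ]
```

step_arm([
  [[0,0,0],0,0],
  [[0,0,0],0,0],
  [[0,0,0],0,0],
  [[0,0,0],0,0],
  [[0,0,0],0,0],
  [[0,0,0],0,0],
])

```text
clock: 23.48
eef_pos: [435.6, 270.2, 255.8]
tcp_rot: [-3.104, 0.04, -2.115]
contact_force: [-0.5, 0.5, -0.0]
opening: 0.497
```

```bash
python3 - <<'E'
from h import *
gog([443,272,99])
E
```

```text
t 23.5 pos [435.6 270.2 255.8] rpy [-3.104  0.04  -2.115] car [-160.1  387.3] q [ 0.56  0.37  2.01 -0.02  0.71 -2.02] F [-0.5  0.5 -0. ] Tz [-0.09 -0.03 -0.07] op 0.5
grasp pt [443.8 272.5 101.1] car [-152.1  390.4] shift: [0.9 0.5 2. ]
```

step_arm([
  [[0,0,0],0.15,0],
  [[0,0,0],0.15,0],
  [[0,0,0],0.15,0],
  [[0,0,0],0.15,0],
  [[0,0,0],0.15,0],
  [[0,0,0],0.15,0],
  [[0,0,0],0.15,0],
  [[0,0,0],0.15,0],
  [[0,0,0],0.15,0],
  [[0,0,0],0.15,0],
])

```text
clock: 24.72
eef_pos: [436.8, 266.7, 255.5]
tcp_rot: [3.11, 0.045, 2.625]
contact_force: [-0.6, -2.8, 4.6]
opening: 0.497
```

```bash
python3 - <<'E'
from h import *
gog([443,272,99])
E
```

```text
t 24.7 pos [436.8 266.7 255.5] rpy [3.11  0.045 2.625] car [-158.5  383.9] q [ 0.55  0.37  2.01 -0.04  0.71 -0.47] F [-0.6 -2.8  4.6] Tz [-1.09  0.32  0.03] op 0.5
grasp pt [445.3 267.5 100.7] car [-150.2  385.6] shift: [4.3 2.7 1.6]
```

step_arm([
  [[2,1.5,0],0,0],
  [[2,1.5,0],0,0],
  [[0,0,0],0.15,0],
  [[0,0,0],0.15,0],
  [[0,0,0],0.15,0],
  [[0,0,0],0.15,0],
  [[0,0,0],0.15,0],
  [[0,0,0],0.15,0],
])

```text
clock: 25.72
eef_pos: [434.1, 267.1, 256.0]
tcp_rot: [3.093, 0.014, 1.712]
contact_force: [-1.5, -1.4, 5.0]
opening: 0.493
```

```bash
python3 - <<'E'
from h import *
gog([443,272,99])
E
```

```text
t 25.7 pos [434.1 267.1 256. ] rpy [3.093 0.014 1.712] car [-161.3  384. ] q [ 0.56  0.37  2.01 -0.05  0.72  0.45] F [-1.5 -1.4  5. ] Tz [-0.5   0.76  0.04] op 0.49
grasp pt [441.8 265.9 101.2] car [-153.5  383.7] shift: [5.9 1.9 2.2]
```

step_arm([
  [[2,0.7,0],0,0],
  [[2,0.7,0],0,0],
  [[0.3,0,0],0.15,0],
  [[0.3,0,0],0.15,0],
  [[0.3,0,0],0.15,0],
  [[0.3,0.1,0],0.15,0],
  [[0.3,0.1,0],0.15,0],
])

```text
clock: 26.6
eef_pos: [433.1, 270.4, 255.8]
tcp_rot: [3.098, -0.01, 0.97]
contact_force: [-2.7, -2.6, 5.9]
opening: 0.497
```

```bash
python3 - <<'E'
from h import *
gog([443,272,99])
E
```

```text
t 26.6 pos [433.1 270.4 255.8] rpy [ 3.098 -0.01   0.97 ] car [-162.6  387.3] q [ 0.57  0.37  2.01 -0.05  0.74  1.21] F [-2.7 -2.6  5.9] Tz [-0.53  0.89  0.23] op 0.5
grasp pt [439.6 267.9 100.9] car [-155.8  385.4] shift: [5.3 0.4 2. ]
```

step_arm([
  [[1.5,0,0],0.13,0],
  [[1.5,0,0],0.13,0],
  [[0,0,0],0.13,0],
])

```text
clock: 26.98
eef_pos: [433.3, 272.0, 255.8]
tcp_rot: [3.104, -0.02, 0.581]
contact_force: [-3.1, -0.7, 5.8]
opening: 0.495
```

```bash
python3 - <<'E'
from h import *
gog([443,272,99])
E
```

```text
t 27.0 pos [433.3 272.  255.8] rpy [ 3.104 -0.02   0.581] car [-162.5  388.8] q [ 0.57  0.38  2.   -0.05  0.74  1.6 ] F [-3.1 -0.7  5.8] Tz [-0.12  0.84  0.23] op 0.5
grasp pt [439.  268.8 100.9] car [-156.5  386.2] shift: [ 5.1 -0.6  2. ]
```

step_arm([
  [[0,0,0],0.13,0],
  [[0,0,0],0.13,0],
])

```text
clock: 27.22
eef_pos: [433.0, 272.5, 255.9]
tcp_rot: [3.111, -0.028, 0.321]
contact_force: [-1.4, 0.2, 1.9]
opening: 0.498
```

```bash
python3 - <<'E'
from h import *
gog([443,272,99])
E
```

```text
t 27.2 pos [433.  272.5 255.9] rpy [ 3.111 -0.028  0.321] car [-162.9  389.3] q [ 0.57  0.38  2.   -0.05  0.75  1.86] F [-1.4  0.2  1.9] Tz [0.26 0.73 0.22] op 0.5
grasp pt [438.6 269.3 101. ] car [-157.   386.7] shift: [ 5.  -1.2  2.1]
```

step_arm([
  [[0,0,0],0.13,0],
  [[0,0,0],0.13,0],
  [[0,0,0],0,0],
  [[0,0,-10],0,0],
  [[0,0,-10],0,0],
  [[0,0,-10],0,0],
  [[0,0,-15],0,0],
  [[0,0,-25],0,0],
  [[0,0,-30],0,0],
  [[0,0,-30],0,0],
  [[0,0,-20],0,0],
  [[0,0,0],0,0],
])

```text
clock: 28.72
eef_pos: [426.9, 276.1, 416.0]
tcp_rot: [3.122, -0.038, 0.077]
contact_force: [0.5, -0.4, -5.6]
opening: 0.495
```

```bash
python3 - <<'E'
from h import *
gog([*world(0,65),250])
t=grab_frame("top");s=grab_frame("side")
cv2.imwrite("pics/t6.png",t);cv2.imwrite("pics/s6.png",s)
a=cv2.resize(t[190:290,110:230],None,fx=4,fy=4,interpolation=2)
b=cv2.resize(s[200:330,180:300],None,fx=4,fy=4,interpolation=2)
cv2.imwrite("pics/c6.png",cv2.resize(np.vstack([a,b]),None,fx=.64,fy=.64))
E
```

```text
t 28.7 pos [426.9 276.1 416. ] rpy [ 3.122 -0.038  0.077] car [-169.3  392.3] q [ 0.58  0.15  1.87 -0.04  1.09  2.1 ] F [ 0.5 -0.4 -5.6] Tz [0.   0.04 0.02] op 0.49
grasp pt [433.1 273.5 261.2] car [-162.9  390.4] shift: [101.5 348.9  22. ]
```

View pics/c6.png

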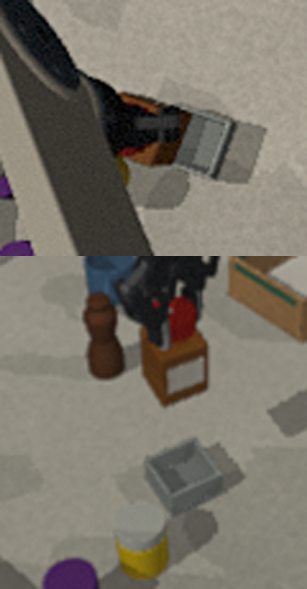

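step_arm([
  [[0,0,0],-0.1,0],
  [[0,0,0],-0.1,0],
  [[3,20,0],0,0],
  [[3,36,0],0,0],
  [[3,40,0],0,0],
  [[3,40,0],0,0],
  [[3,40,0],0,0],
  [[3,40,0],0,0],
  [[3,40,0],0,0],
  [[3,40,0],0,0],
  [[3,36,0],0,0],
  [[3,20,0],0,0],
  [[0,0,0],0,0],
  [[0,0,0],0,0],
])

```text
clock: 30.58
eef_pos: [553.3, -64.7, 407.4]
tcp_rot: [3.116, -0.003, 0.286]
contact_force: [0.4, 1.2, -5.1]
opening: 0.497
```

```bash
python3 - <<'E'
from h import *
gog([*world(0,63),110])
t=grab_frame("top");s=grab_frame("side")
cv2.imwrite("pics/t7.png",t);cv2.imwrite("pics/s7.png",s)
a=cv2.resize(t[150:260,240:380],None,fx=4,fy=4,interpolation=2)
b=cv2.resize(s[100:250,230:370],None,fx=4,fy=4,interpolation=2)
cv2.imwrite("pics/c7.png",cv2.resize(np.vstack([a,b]),None,fx=.57,fy=.57))
E
```

```text
t 30.6 pos [553.3 -64.7 407.4] rpy [ 3.116e+00 -3.000e-03  2.860e-01] car [-8.6 66.3] q [-0.11  0.24  1.78 -0.03  1.11  1.18] F [ 0.4  1.2 -5.1] Tz [0.05 0.01 0.04] op 0.5
grasp pt [554.8 -68.3 252.5] car [-6.7 62.8] shift: [  5.8  -1.3 142.5]
```

View pics/c7.png

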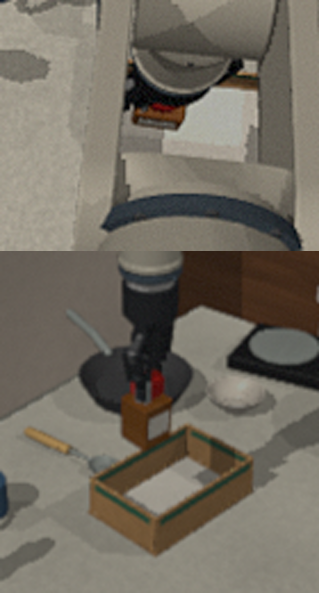

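step_arm([
  [[3,0,25],0,0],
  [[3,0,30],0,0],
  [[0,0,30],0,0],
  [[0,0,25],0,0],
  [[0,0,15],0,0],
  [[0,0,8],0,0],
  [[0,0,0],0,0],
  [[0,0,0],0,0],
])

```text
clock: 31.68
eef_pos: [561.6, -60.7, 274.2]
tcp_rot: [3.114, -0.009, 0.294]
contact_force: [0.2, 0.2, -5.1]
opening: 0.497
```

```bash
python3 - <<'E'
from h import *
gog([*world(0,63),103])
E
```

```text
t 31.7 pos [561.6 -60.7 274.2] rpy [ 3.114 -0.009  0.294] car [-0.7 71.1] q [-0.1   0.42  1.88 -0.03  0.83  1.19] F [ 0.2  0.2 -5.1] Tz [ 0.03  0.06 -0.01] op 0.5
grasp pt [564.2 -64.4 119.3] car [ 2.3 67.7] shift: [-4.   3.  16.3]
```

step_arm([
  [[-2,2,5],0,0],
  [[-1,1,5],0,0],
  [[0,0,3],0,0],
  [[0,0,3],0,0],
  [[0,0,0],0,0],
])

```text
clock: 32.3
eef_pos: [560.2, -65.5, 258.5]
tcp_rot: [3.113, -0.011, 0.294]
contact_force: [0.5, 0.5, -4.6]
opening: 0.497
```

```bash
python3 - <<'E'
from h import *
gog([*world(0,63),103])
E
```

```text
t 32.3 pos [560.2 -65.5 258.5] rpy [ 3.113 -0.011  0.294] car [-1.6 66.2] q [-0.11  0.44  1.89 -0.03  0.8   1.19] F [ 0.5  0.5 -4.6] Tz [ 0.08  0.06 -0.04] op 0.5
grasp pt [563.2 -69.2 103.6] car [ 1.7 62.8] shift: [-1.5 -0.8  0.6]
```

step_arm([
  [[0,0,1.5],0,0],
  [[0,0,1.5],0,0],
  [[0,0,0],0,0],
])

```text
clock: 32.67
eef_pos: [561.5, -65.7, 257.3]
tcp_rot: [3.112, -0.015, 0.294]
contact_force: [-2.1, 0.6, -1.5]
opening: 0.496
```

step_arm([
  [[0,0,1],0,0],
  [[0,0,1],0,0],
  [[0,0,0],0,0],
])

```text
clock: 33.05
eef_pos: [562.2, -65.8, 257.0]
tcp_rot: [3.111, -0.016, 0.294]
contact_force: [-2.2, 1.6, 0.7]
opening: 0.496
```

step_arm([
  [[0,0,0],0,0.6],
  [[0,0,0],0,0.75],
  [[0,0,0],0,0.9],
  [[0,0,0],0,1],
  [[0,0,0],0,1],
  [[0,0,-10],0,1],
  [[0,0,-30],0,1],
  [[0,0,-50],0,1],
  [[0,0,-50],0,1],
  [[0,0,0],0,1],
])

```text
clock: 34.3
eef_pos: [558.9, -62.2, 403.3]
tcp_rot: [3.11, -0.019, 0.294]
contact_force: [-0.1, -0.4, -0.7]
opening: 0.999
```

```bash
python3 - <<'E'
from h import *
np.set_printoptions(precision=1,suppress=True)
t=grab_frame("top");s=grab_frame("side")
cv2.imwrite("pics/t8.png",t);cv2.imwrite("pics/s8.png",s)
b,m=blobs(s,(20,120,80),(35,255,255));print("yellow side",b)
# lid in top: bright disk
g=t[235:285,95:185];gm=cv2.inRange(cv2.cvtColor(g,cv2.COLOR_BGR2HSV),(20,120,60),(35,255,255));ys,xs=np.nonzero(gm);print("yellow top",xs.mean()+95 if len(xs) else 0,ys.mean()+235 if len(ys) else 0,len(xs))
for x in b:
    c=x[1];print("side onz ~18:",onz("side",*c,22))
gog([401,365,200])
a=cv2.resize(t[150:300,100:390],None,fx=2.6,fy=2.6,interpolation=2)
d=cv2.resize(s[130:350,180:380],None,fx=2.6,fy=2.6,interpolation=2)
d=cv2.resize(d,(a.shape[1]*d.shape[1]//d.shape[0]*1,a.shape[1])) if 0 else d
W=a.shape[1];d=cv2.copyMakeBorder(d,0,0,0,W-d.shape[1],0);cv2.imwrite("pics/c8.png",cv2.resize(np.vstack([a,d]),None,fx=.62,fy=.62))
E
```

```text
yellow side [(np.int32(198), array([246.4, 311.5]), array([237, 303,  19,  16], dtype=int32))]
yellow top 168.55223880597015 261.7014925373134 67
side onz ~18: [387.4 346.9  22. ]
t 34.4 pos [557.7 -62.1 399.4] rpy [ 3.1 -0.   0.3] car [-4.4 69.3] q [-0.1  0.2  1.8 -0.   1.1  1.2] F [ 0.  -0.   0.3] Tz [ 0.  -0.   0.1] op 1.0
grasp pt [561.  -65.9 244.4] car [-0.8 65.9] shift: [ -28.9 -459.9   30.6]
```

View pics/c8.png

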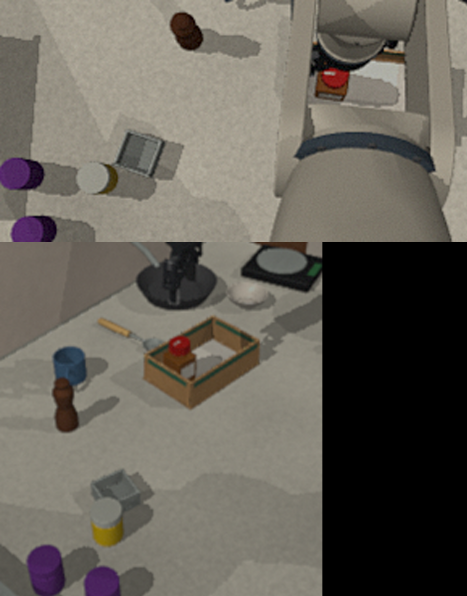

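```bash
python3 - <<'E'
from h import *
np.set_printoptions(precision=1,suppress=True)
t=cv2.imread("pics/t8.png")
X=onz("top",157.1,260.4,66);print(X, proj("side",[X[0],X[1],20]),"vs side u 246.4")
crop(t,130,235,200,290,8,"pics/c9.png")
for p in((457,0),(0,0)):pass
print([proj("top",X+27*np.array([np.cos(a),np.sin(a),0])).tolist() for a in(0,1.57,3.14,4.71)])
E
```

```text
[397.4 335.1  66. ] [246.9 307.4] vs side u 246.4
[[157.73023275683522, 250.3453618730854], [147.00820688789614, 260.33421983862496], [156.4477811793513, 270.5478405472034], [167.17853397489654, 260.48177812534004]]
```

View pics/c9.png

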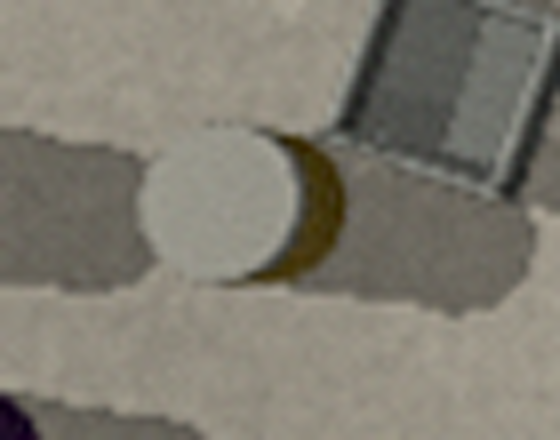

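step_arm([
  [[0,0,0],0.185,1],
  [[0,0,0],0.185,1],
  [[0,0,0],0.185,1],
  [[-26,-34.5,0],0,1],
  [[-26,-34.5,0],0,1],
  [[-26,-34.5,0],0,1],
  [[-26,-34.5,0],0,1],
  [[-26,-34.5,0],0,1],
  [[-26,-34.5,0],0,1],
  [[-26,-34.5,0],0,1],
  [[-26,-34.5,0],0,1],
  [[-26,-34.5,0],0,1],
  [[-26,-34.5,0],0,1],
  [[0,0,0],0,1],
  [[0,0,0],0,1],
])

```text
clock: 36.28
eef_pos: [389.2, 349.7, 363.8]
tcp_rot: [3.101, 0.006, -0.277]
contact_force: [-0.4, -1.0, -0.5]
opening: 0.999
```

```bash
python3 - <<'E'
from h import *
gog([397,335,54])
E
```

```text
t 36.3 pos [389.2 349.7 363.8] rpy [ 3.101  0.006 -0.277] car [-214.4  461.6] q [ 0.73  0.25  1.88 -0.02  1.05  2.59] F [-0.4 -1.  -0.5] Tz [0.01 0.05 0.02] op 1.0
grasp pt [386.6 343.9 208.9] car [-216.4  455.6] shift: [ 13.5  -0.5 154.9]
```

step_arm([
  [[6,0,20],0,1],
  [[6,0,30],0,1],
  [[0,0,30],0,1],
  [[0,0,20],0,1],
  [[0,0,0],0,1],
  [[0,0,0],0,1],
])

```text
clock: 37.02
eef_pos: [401.0, 336.2, 259.4]
tcp_rot: [3.097, 0.008, -0.284]
contact_force: [0.4, -0.4, 0.2]
opening: 1.0
```

```bash
python3 - <<'E'
from h import *
gog([397,335,54])
s=grab_frame("side");print(blobs(s,(20,120,80),(35,255,255))[0]);t=grab_frame("top")
a=cv2.resize(s[210:350,170:330],None,fx=4,fy=4,interpolation=2);b=cv2.resize(t[210:320,100:260],None,fx=4,fy=4,interpolation=2)
cv2.imwrite("pics/c10.png",cv2.resize(np.vstack([a,b]),None,fx=.58,fy=.58))
E
```

```text
t 37.0 pos [401.  336.2 259.4] rpy [ 3.097  0.008 -0.284] car [-201.3  449.4] q [ 0.7   0.4   1.95 -0.02  0.83  2.57] F [ 0.4 -0.4  0.2] Tz [ 0.02 -0.09 -0.02] op 1.0
grasp pt [397.9 330.  104.6] car [-203.7  442.9] shift: [-1.9 -6.8 50.4]
[(np.int32(202), array([246.6, 311.4]), array([237, 302,  20,  17], dtype=int32))]
```

View pics/c10.png

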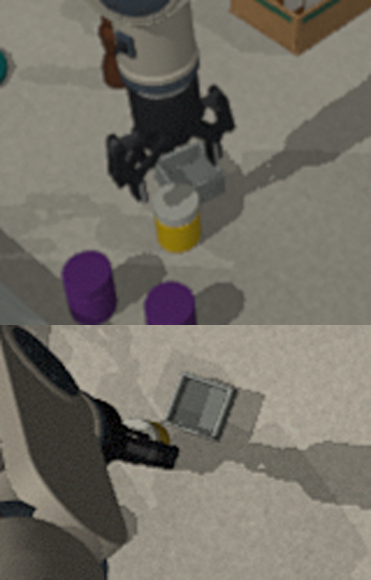

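step_arm([
  [[-1,-4,5],0,1],
  [[-1,-3,15],0,1],
  [[0,0,15],0,1],
  [[0,0,13],0,1],
  [[0,0,2],0,1],
  [[0,0,0],0,1],
], force=30)

```text
clock: 37.88
eef_pos: [400.0, 342.5, 206.5]
tcp_rot: [3.099, 0.007, -0.283]
contact_force: [-0.3, 0.3, 0.6]
opening: 0.998
```

```bash
python3 - <<'E'
from h import *
gog([397,335,54])
E
```

```text
t 37.9 pos [400.  342.5 206.5] rpy [ 3.099  0.007 -0.283] car [-203.   455.6] q [ 0.71  0.49  1.97 -0.03  0.72  2.58] F [-0.3  0.3  0.6] Tz [ 0.    0.03 -0.04] op 1.0
grasp pt [397.1 336.5  51.6] car [-205.2  449.3] shift: [ 0.3  1.5 -2.3]
```

step_arm([
  [[0,0,-1],0,0],
  [[0,0,0],0,0],
  [[0,0,0],0,0],
  [[0,0,0],0,0],
  [[0,0,0],0,0],
  [[0,0,-10],0,0],
  [[0,0,-20],0,0],
  [[0,0,-40],0,0],
  [[0,0,-40],0,0],
  [[0,0,-40],0,0],
  [[0,0,0],0,0],
])

```text
clock: 39.25
eef_pos: [402.7, 348.5, 365.6]
tcp_rot: [3.1, 0.006, -0.283]
contact_force: [-0.0, 0.2, -2.4]
opening: 0.625
```

```bash
python3 - <<'E'
from h import *
gog([*world(0,-48),200])
E
```

```text
t 39.2 pos [402.7 348.5 365.6] rpy [ 3.1    0.006 -0.283] car [-200.8  461.8] q [ 0.72  0.26  1.86 -0.02  1.06  2.58] F [-0.   0.2 -2.4] Tz [ 0.06 -0.01 -0.  ] op 0.62
grasp pt [400.  342.6 210.7] car [-202.9  455.7] shift: [289.8 458.5  27.9]
```

step_arm([
  [[0,0,0],-0.09,0],
  [[0,0,0],-0.09,0],
  [[8,20,0],0,0],
  [[17,42,0],0,0],
  [[17,42,0],0,0],
  [[17,42,0],0,0],
  [[17,42,0],0,0],
  [[17,42,0],0,0],
  [[17,42,0],0,0],
  [[17,42,0],0,0],
  [[17,42,0],0,0],
  [[17,42,0],0,0],
  [[17,42,0],0,0],
  [[17,42,0],0,0],
  [[8,20,0],0,0],
  [[0,0,0],0,0],
  [[0,0,0],0,0],
])

```text
clock: 41.38
eef_pos: [553.9, -186.8, 369.3]
tcp_rot: [3.1, 0.034, -0.095]
contact_force: [0.6, 0.9, -2.1]
opening: 0.623
```

```bash
python3 - <<'E'
from h import *
gog([*world(0,-48),60])
E
```

```text
t 41.4 pos [ 553.9 -186.8  369.3] rpy [ 3.1    0.034 -0.095] car [  4.6 -55.1] q [-0.31  0.33  1.75 -0.05  1.09  1.38] F [ 0.6  0.9 -2.1] Tz [ 0.03 -0.   -0.  ] op 0.62
grasp pt [ 548.  -192.7  214.5] car [ -0.7 -61.6] shift: [  6.1 -20.  153.7]
```

step_arm([
  [[3,-10,15],0,0],
  [[3,-10,25],0,0],
  [[0,0,30],0,0],
  [[0,0,30],0,0],
  [[0,0,25],0,0],
  [[0,0,12],0,0],
  [[0,0,0],0,0],
  [[0,0,0],0,0],
])

```text
clock: 42.38
eef_pos: [555.6, -161.0, 223.8]
tcp_rot: [3.103, 0.037, -0.087]
contact_force: [0.7, -0.2, -1.0]
opening: 0.623
```

```bash
python3 - <<'E'
from h import *
gog([*world(0,-50),59])
E
```

```text
t 42.4 pos [ 555.6 -161.   223.8] rpy [ 3.103  0.037 -0.087] car [  3.6 -29.3] q [-0.27  0.52  1.85 -0.06  0.8   1.43] F [ 0.7 -0.2 -1. ] Tz [0.05 0.   0.  ] op 0.62
grasp pt [ 549.3 -166.5   69. ] car [ -2.  -35.4] shift: [ 2.2 14.2 10.5]
```

step_arm([
  [[1,5,0],0,0],
  [[1,5,0],0,0],
  [[0,3,3],0,0],
  [[0,0,3],0,0],
  [[0,0,2],0,0],
  [[0,0,0],0,0],
])

```text
clock: 43.12
eef_pos: [557.0, -176.0, 218.0]
tcp_rot: [3.102, 0.033, -0.087]
contact_force: [0.7, 0.3, -0.8]
opening: 0.622
```

```bash
python3 - <<'E'
from h import *
gog([*world(0,-50),58])
E
```

```text
t 43.1 pos [ 557. -176.  218.] rpy [ 3.102  0.033 -0.087] car [  6.5 -44. ] q [-0.3   0.53  1.84 -0.06  0.79  1.41] F [ 0.7  0.3 -0.8] Tz [ 0.07 -0.05  0.05] op 0.62
grasp pt [ 551.4 -181.7   63.2] car [  1.6 -50.3] shift: [-1.4 -0.5  5.2]
```

step_arm([
  [[0,0,2],0,0],
  [[0,0,2],0,0],
  [[0,0,0],0,0],
])

```text
clock: 43.5
eef_pos: [556.9, -176.0, 214.6]
tcp_rot: [3.102, 0.033, -0.087]
contact_force: [-0.3, -0.1, 0.5]
opening: 0.623
```

step_arm([
  [[0,0,1.5],0,0],
  [[0,0,1.5],0,0],
  [[0,0,0],0,0],
])

```text
clock: 43.88
eef_pos: [557.0, -176.0, 214.8]
tcp_rot: [3.102, 0.032, -0.087]
contact_force: [0.1, -0.9, -1.7]
opening: 0.622
```

step_arm([
  [[0,0,2],0,0],
  [[0,0,2],0,0],
  [[0,0,0],0,0],
])

```text
clock: 44.25
eef_pos: [557.3, -176.1, 214.8]
tcp_rot: [3.101, 0.031, -0.087]
contact_force: [-0.0, 0.4, -2.9]
opening: 0.624
```

```bash
python3 - <<'E'
from h import *
gog([*world(0,-50),58])
E
```

```text
t 44.2 pos [ 557.3 -176.1  214.8] rpy [ 3.101  0.031 -0.087] car [  6.9 -44.2] q [-0.3   0.54  1.85 -0.07  0.78  1.41] F [-0.   0.4 -2.9] Tz [ 0.07 -0.04  0.03] op 0.62
grasp pt [ 551.9 -181.9   60. ] car [  2.1 -50.5] shift: [-2.1 -0.6  2. ]
```

step_arm([
  [[0,0,0],0,0.68],
  [[0,0,0],0,0.75],
  [[0,0,0],0,0.8],
  [[0,0,0],0,0.8],
  [[0,0,-10],0,0.8],
  [[0,0,-20],0,0.8],
  [[0,0,-40],0,0.8],
  [[0,0,-50],0,0.8],
  [[0,0,-50],0,0.8],
  [[-20,40,0],0,0.8],
  [[-30,50,0],0,0.8],
  [[-30,50,0],0,0.8],
  [[-30,50,0],0,0.8],
  [[-30,50,0],0,0.8],
  [[-30,50,0],0,0.8],
  [[-30,40,0],0,0.8],
  [[0,0,0],0,0.8],
])

```text
clock: 46.38
eef_pos: [330.1, -489.5, 419.2]
tcp_rot: [3.095, 0.022, -0.084]
contact_force: [0.6, 0.5, 0.2]
opening: 0.8
```

```bash
python3 - <<'E'
from h import *
status()
t=grab_frame("top");s=grab_frame("side")
cv2.imwrite("pics/tf.png",t);cv2.imwrite("pics/sf.png",s)
a=cv2.resize(t[140:260,260:400],None,fx=4,fy=4,interpolation=2)
b=cv2.resize(s[130:250,240:380],None,fx=4,fy=4,interpolation=2)
cv2.imwrite("pics/c11.png",cv2.resize(np.vstack([a,b]),None,fx=.62,fy=.62))
cv2.imwrite("pics/f.png",cv2.resize(np.hstack([t,s]),(800,300)))
E
```

```text
t 46.4 pos [ 330.1 -489.5  419.2] rpy [ 3.095  0.022 -0.084] car [-186.9 -379.2] q [-0.97  0.28  1.7  -0.05  1.14  0.71] F [0.6 0.5 0.2] Tz [ 0.01 -0.04 -0.  ] op 0.8
```

View pics/c11.png

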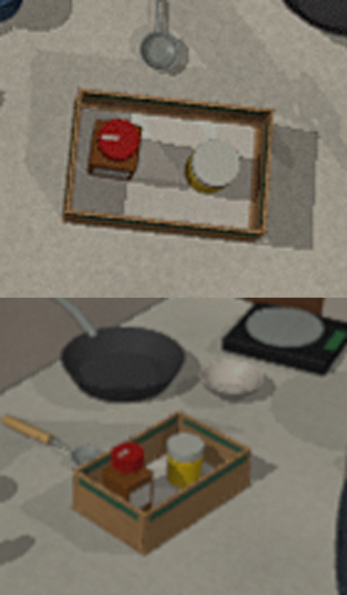

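View pics/f.png

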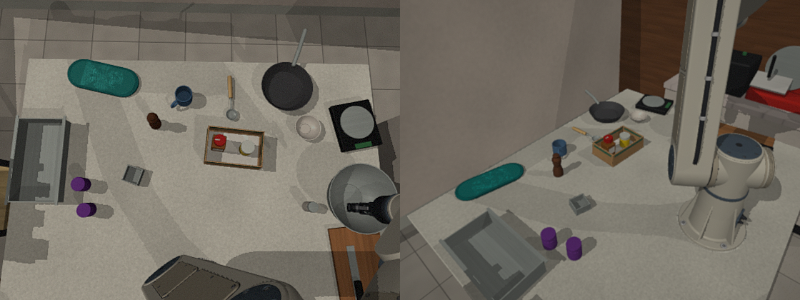

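```bash
python3 -c "
from rig import *
print(sense()['contact_force']);print(sign_off())"
```

```text
[ 0.40115357  0.10071436 -0.6314088 ]
the job is handed in; nothing more can be done
None
```

The job is done and was handed in at about 46 s of the 210 s allowed.

- **Carton:** I raised all four side panels and pushed each one until a force rise of about 1.4 to 3.3 N showed it was up against its stop.
- **Cap:** With the bottle still in its holder, I turned the cap clockwise by about 4.1 rad in one grip. The torque rose to about 0.23 N m and held over roughly the last 0.9 rad, which I read as the click and slip. The sensors give no direct reading of the click.
- **Packing:** I set the bottle in the carton, then the yellow jar. The jar had been knocked a few centimetres aside during the run, so I measured its position again before gripping it. It was the only jar on the table; I saw no green or terracotta jar in any of the views.

**Last checks:** The final pictures show the bottle and jar upright on the carton's floor and all four panels upright. The mug, mill, shaker, small bowl, spoon and purple look-alikes looked to be where they started, by eye only. The robot was clear of everything.

One thing drifted: the tool tilted by up to about 0.05 rad during the run. I allowed for it when working out the grasps and placings.

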